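Brush off the balance pan and hold the tube rack over it

TASK

Get the balance ready for weighing: pick up the bench brush, sweep the three broken orange stoppers off the pan into the blue scrap tray beside it (with the brush, not the gripper), and set the brush back down on the open bench. Then lift the tube rack by its blue bar and carry it, upright, over the pan with its tubes in place. Finish while still holding it there: steady, level, about 5 cm above the middle of the empty pan and touching nothing else, as the balance zeroes; leave all the other things where they stand.

Things in the scene. Friction and masses are not known exactly. Their poses are not given: they have to be found in the camera images.
- pan (a point): Centre of the top face of the bench balance's bare square metal pan, 70 mm above the bench. The pan is flat, without rims, 150 mm along its x by 160 mm along its y, fixed. The balance's control panel lies on its -x side, no higher than 45 mm; the scrap tray stands on its +y side (axes of this point; z up).
- balance: The white bench balance that carries the pan, heavy and fixed; origin on the bench straight below the pan's centre, axes as the pan. Turned a little about the vertical from start to start.
- tray: Shallow blue open scrap tray, fixed, hard against the balance's +y side and in line with it: 220 mm along x, 140 mm along y, walls 32 mm high and 4 mm thick, so pieces pushed over the pan's +y edge drop into it. Origin: centre of its underside, on the bench, 147 mm from the pan's centre.
- scrap0_mid (a point): Middle of a broken orange rubber stopper, 22 mm across with a chip on one side (25 mm at most), 18 mm tall, 12 g, lying on the pan; the point is half-way up (9 mm). It slides when pushed.
- scrap1_mid (a point): Middle of a broken orange rubber stopper, 22 mm across with a chip on one side (25 mm at most), 18 mm tall, 12 g, lying on the pan; the point is half-way up (9 mm). It slides when pushed.
- scrap2_mid (a point): Middle of a broken orange rubber stopper, 22 mm across with a chip on one side (25 mm at most), 18 mm tall, 12 g, lying on the pan; the point is half-way up (9 mm). It slides when pushed.
- brush_grip (a point): Grip point of the bench brush, 76 mm above the tips of its bristles, in the middle of its length. The brush stands on its bristles on the bench: bristle block (stiff) black, 170 mm along x, 34 mm along y, 40 mm tall; wooden back 176 x 42 mm from 40 to 54 mm; above it a wooden grip 110 mm along x, 20 mm wide along y, from 54 to 90 mm. Pinch the grip across its y from above. Mass 0.13 to 0.21 kg. It sweeps broadside, along its y.
- brush: The same brush; origin at the centre of the underside of the bristles, z up.
- rack_bar (a point): Centre of the rack's blue carrying bar, 150 mm above the rack's underside. The bar runs 160 mm along x between two thin end posts, 14 mm wide along y, 16 mm high (142 to 158 mm). Pinch it across its y from above, at its middle; the tubes' caps end 27 mm below the bar's underside, beside it.
- rack: White tube rack with six square wells, 160 mm along x, 66 mm along y, 71 mm tall without the bar, about 0.28 kg empty (0.2 to 0.4); origin at the centre of its underside, z up. Stands on the bench.
- tube0: Empty amber glass tube with a red screw cap, 15 mm across (cap 19 mm), 108 mm tall, standing loose in the rack's well at x -45, y 17 mm of the rack, 6 mm above the rack's underside. Origin at its foot.
- tube1: Empty amber glass tube with a red screw cap, 15 mm across (cap 19 mm), 108 mm tall, standing loose in the rack's well at x 0, y -17 mm of the rack, 6 mm above the rack's underside. Origin at its foot.
- tube2: Empty amber glass tube with a red screw cap, 15 mm across (cap 19 mm), 108 mm tall, standing loose in the rack's well at x 45, y 17 mm of the rack, 6 mm above the rack's underside. Origin at its foot.
- reagent: Bystander, to be left alone: amber glass bottle, 54 mm across and 110 mm tall, yellow label and black cap. Origin at the centre of its underside.
- beaker: Bystander, to be left alone: clear glass beaker, 72 mm across and 85 mm tall. Origin at the centre of its underside.
- jar: Bystander, to be left alone: white jar with red cap, 60 mm across and 75 mm tall. Origin at the centre of its underside.
- tipbox: Bystander, to be left alone: green box of yellow pipette tips, 85 x 120 mm, 55 mm tall. Origin at the centre of its underside.
- dish: Bystander, to be left alone: white shallow dish, 84 mm across and 16 mm tall. Origin at the centre of its underside.
- scrap0: The same broken stopper; origin at the centre of its underside.
- scrap1: The same broken stopper; origin at the centre of its underside.
- scrap2: The same broken stopper; origin at the centre of its underside.
There are look-alikes about, which are no part of the job. Leave any black or red look-alike of the rack alone. What is shaped like the brush but purple is not meant.

How it is judged:
On the way, in this order (a step that is already met when the one before it is completed fails the run):
1. the brush is held clear of the bench (contact force between the fingers and brush above 1 N and height (world z) of brush_grip above 0.095 m), for 0.1 s.
2. all three pieces lie in the scrap tray and the brush is still held (x of scrap0_mid in the frame of tray between -0.108 and 0.108 m and y of scrap0_mid in the frame of tray between -0.068 and 0.068 m and height (world z) of each of scrap0_mid, scrap1_mid, scrap2_mid below 0.035 m and x of scrap1_mid in the frame of tray between -0.108 and 0.108 m and y of scrap1_mid in the frame of tray between -0.068 and 0.068 m and x of scrap2_mid in the frame of tray between -0.108 and 0.108 m and y of scrap2_mid in the frame of tray between -0.068 and 0.068 m and contact force between the fingers and brush above 1 N), for 0.1 s.
3. the brush is back on the bench and let go, the rack still stands on the bench (contact force between the fingers and brush below 0.1 N and height (world z) of brush_grip below 0.085 m and linear speed of brush below 0.05 m/s and contact force between brush and balance below 0.05 N and contact force between brush and tray below 0.05 N and height (world z) of rack below 0.01 m), for 0.2 s.
At the end, for the whole second after the job is handed in: Gripper holds the rack, bar within 40 mm of the pan centre from above, underside 15 to 110 mm over the pan, tilt under 0.10 rad, slower than 0.03 m/s and 0.15 rad/s, touching nothing else; tubes in their wells (12 mm); pieces in the tray; brush let go on the bench, clear of balance and tray (contact force between the fingers and rack above 1 N and horizontal distance between rack_bar and pan below 0.04 m and z of rack_bar in the frame of pan between 0.165 and 0.26 m and angle between rack's own z axis and vertical below 0.1 rad and linear speed of rack below 0.03 m/s and angular speed of rack below 0.15 rad/s and contact force between each of rack, brush and balance below 0.05 N and contact force between each of rack, brush and tray below 0.05 N and contact force between rack and brush below 0.05 N and contact force between rack and reagent below 0.05 N and contact force between rack and beaker below 0.05 N and contact force between rack and jar below 0.05 N and contact force between rack and tipbox below 0.05 N and contact force between rack and dish below 0.05 N and x of tube0 in the frame of rack between -0.057 and -0.033 m and y of tube0 in the frame of rack between 0.005 and 0.029 m and z of tube0 in the frame of rack between 0 and 0.02 m and x of tube1 in the frame of rack between -0.012 and 0.012 m and y of tube1 in the frame of rack between -0.029 and -0.005 m and z of tube1 in the frame of rack between 0 and 0.02 m and x of tube2 in the frame of rack between 0.033 and 0.057 m and y of tube2 in the frame of rack between 0.005 and 0.029 m and z of tube2 in the frame of rack between 0 and 0.02 m and x of scrap0_mid in the frame of tray between -0.108 and 0.108 m and y of scrap0_mid in the frame of tray between -0.068 and 0.068 m and height (world z) of each of scrap0_mid, scrap1_mid, scrap2_mid below 0.035 m and x of scrap1_mid in the frame of tray between -0.108 and 0.108 m and y of scrap1_mid in the frame of tray between -0.068 and 0.068 m and x of scrap2_mid in the frame of tray between -0.108 and 0.108 m and y of scrap2_mid in the frame of tray between -0.068 and 0.068 m and contact force between the fingers and brush below 0.1 N and height (world z) of brush_grip below 0.085 m and linear speed of brush below 0.05 m/s); the arm keeps its last pose, push and grip.
It fails at once if the gripper touches a broken stopper (contact force between any of the arm, the fingers and scrap0 above 0.3 N or contact force between any of the arm, the fingers and scrap1 above 0.3 N or contact force between any of the arm, the fingers and scrap2 above 0.3 N).
It fails at once if the rack pushes a broken stopper (contact force between rack and scrap0 above 0.3 N or contact force between rack and scrap1 above 0.3 N or contact force between rack and scrap2 above 0.3 N).
It fails at once if the rack is tipped by more than 0.35 rad (angle between rack's own z axis and vertical above 0.35 rad).
It fails at once if a bystander is moved by more than 30 mm (distance of any of reagent, beaker, jar, tipbox, dish from where it was at the start of the episode above 0.03 m).
It also fails if it takes over 72 s, if anything falls off the work surface, if the arm or the gripper's body presses on something with over 40 N, if the wrist force passes 120 N, or if a joint passes its speed limit or range.

ROBOT

A 6-joint arm with a two-finger parallel gripper is mounted at the origin on the work surface. World frame = base frame: x ahead of the robot, y to its left, z up, the work surface at z = 0. Lengths are in m, angles in rad, forces in N, time in s.
With the tool pointing down it reaches from about 0.35 to 0.775 m from the base axis. Payload 7.3 kg.
Tool frame: the origin (TCP) lies on the centre line of the jaws, within the pads' length; the fingertips stand 11 mm ahead of it and the grasp point (between the pads) lies 8 mm behind it; z points along the fingers, y is the direction in which the jaws open and shut (so a half turn about z gives the same grasp; the last joint's range is limited). The gripper opens to 92 mm and grips with 3 to 60 N. Pads are 19 mm wide; open, the fingers measure 130 mm over their backs; the gripper's body (75 mm by 190 mm) begins 47 mm behind the grasp point.
Start: joints at [1.074, 0.342, 1.524, -0, 1.275, -0.146], TCP at [0.18, 0.493, 0.238] pointing down, gripper open.
Joint ranges: [-2.53, 2.53], [-0.77, 2.02], [0.04, 2.7], [-1, 4.14], [0.28, 2.66], [-3.11, 3.11]. Speed limits (rad/s): [2.57, 2.57, 3.14, 3.14, 3.14, 3.14].

INTERFACE

Orientations are given as [roll, pitch, yaw] about the fixed x, y, z axes, in that order (R = Rz(yaw) Ry(pitch) Rx(roll)).
In Python, from cell import robot gives the robot as it stands.
- The arm moves only by the tool jog_arm, never from a script. Its argument "deltas" is one flat list of numbers, 6 for each row, row after row: the shift along the world's x, y, z in units of 0.1 m (1.0 is 0.1 m), then the turn, a rotation vector about the world's x, y, z in units of 90 degrees (1.0 is 90 degrees). A call has 1 to 5 rows; each row is the pose to reach, as a shift and turn from the pose commanded when the call began; what a row does not reach only later rows make up. A row lasts 1/12 s, in which the tool goes at most 41.7 mm and 7.16 degrees, less where a joint would pass 70% of its speed; a pose out of reach is approached as far as the arm can. A call with a number of a shift or a turn outside -1 to 1 is refused whole. A call with a gripper value outside its range is refused whole. "claw" is the opening, from 0 (shut) to 1 (fully open), set as the call begins (left out, the last holds). The fingers move at their own pace and stop on an object; "newtons" is the grip in N (left out, the last holds). Time passes only in rows, so rows that repeat a pose let the fingers close. It gives the time, the measured TCP pose, the force and the opening at its end, in the units of the state.
- robot.observe(): the state, without advancing time (a new reading comes with each control period).
- robot.read_camera(name): name is "side" or "top"; returns the picture (480x640x3 uint8, red, green, blue); there is no depth.
- robot.camera_params(name): a dict with "fx", "fy", "cx", "cy" (pixels), "R" (3x3) and "t" (3): a world point X has camera coordinates R X + t. Camera axes: x right, y down, z forward; pixel columns grow to the right and rows downward; lengths in m; the calibration is good to about 2 mm. A picture is of the moment at which its call begins. camera_params takes no time and is no camera call.
- robot.hand_in(): hands the job in, once; it reports no verdict.
The state is a dict: "time": time; "qpos": joint angles; "qvel": joint speeds; "joint_efforts": joint torques, N m; "tool_pos": TCP position; "tool_rot": TCP orientation; "contact_force": force on the tool from outside, world axes, zero at the start; "torque": the same for the moment, N m; "opening": finger opening in m.
Only numpy, scipy, OpenCV 4.12 (cv2) and the standard library are available. Lean on these libraries where they do the work, as an engineer would, in place of code of your own. Each camera call takes 0.05 s, during which the arm holds its last target. There are 200 camera calls.

## Working session

There is one attempt and no reset: what is moved stays moved. The work goes in short steps, Python scripts to look and compute and a tool call to move; the robot and the scene stay as the last step left them, time stands still between calls to the robot, and variables do not carry over. Pictures are saved under pics/ and viewed, about 8 in all and at most 12, crops included, and the job is handed in when it is done.

Besides the shell and the picture viewer there is one more tool, called after "Request:" as name(argument=value, ...), one argument or row to a line, values as JSON. jog_arm: Moves the arm, as the interface text tells. Its arguments: {"type":"object","properties":{"deltas":{"type":"array","items":{"type":"number"}},"claw":{"type":"number"},"newtons":{"type":"number"}},"required":["deltas"]}

```bash
mkdir -p pics; python3 - <<'E'
from cell import robot
import cv2,numpy as np
for n in("top","side"):
    im=robot.read_camera(n); cv2.imwrite(f"pics/{n}0.png",im[:,:,::-1]); p=robot.camera_params(n); print(n,p["fx"],p["cx"],p["cy"],np.round(p["R"],3).tolist(),np.round(p["t"],3))
print(robot.observe())
E
```

```text
top 527.5641724362337 322.8314237419533 237.85408760254975 [[0.009, -1.0, 0.008], [-0.991, -0.01, -0.136], [0.136, -0.006, -0.991]] [-0.094  0.578  1.494]
side 550.3879998972852 319.4966110657019 233.26733901290663 [[-0.98, -0.199, 0.001], [-0.108, 0.53, -0.841], [0.167, -0.824, -0.541]] [0.523 0.198 1.567]
{'time': 0.1, 'qpos': array([ 1.07400432e+00,  3.42676214e-01,  1.52487959e+00, -4.80163233e-05,
        1.27539148e+00, -1.45978579e-01]), 'qvel': array([-0.00025561, -0.00110985, -0.00142961, -0.00021997, -0.00104206,
       -0.00048222]), 'joint_efforts': array([ 2.92061806e-03, -4.32004631e+01, -2.44694370e+01,  7.21009914e-02,
        5.26101503e-02, -8.95003222e-05]), 'tool_pos': array([0.18024618, 0.49273891, 0.23711705]), 'tool_rot': array([-3.14024576e+00, -1.51615761e-04,  2.79079314e+00]), 'contact_force': array([-0.66017028, -0.49539777, -0.64172978]), 'torque': array([-0.02861927, -0.0655943 , -0.03970741]), 'opening': 0.09162865009864868}
```

View pics/top0.png

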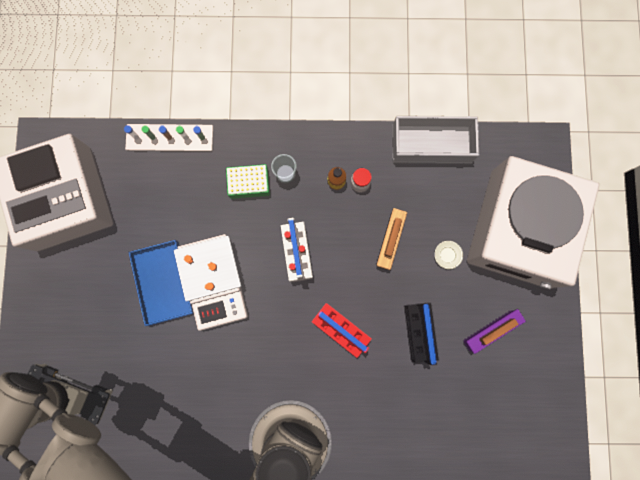

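View pics/side0.png

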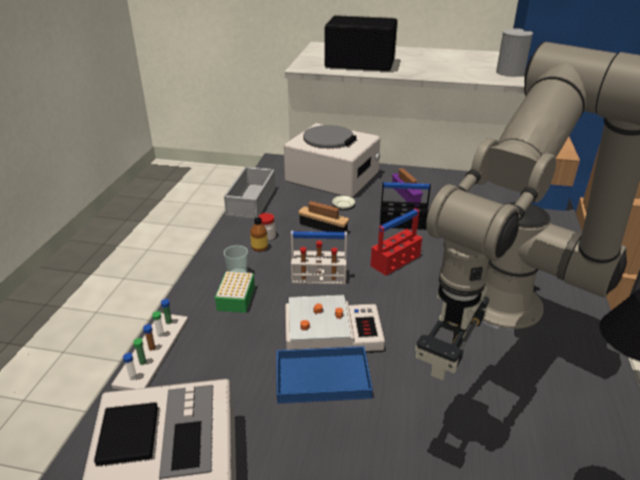

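Top view: pan near pixel (208,267) with orange pieces at (188,259), (212,267) and (209,287). The tray is near (160,283), the white rack with its blue bar at (296,250), and the tan brush at (392,240). The look-alikes are red (342,331), black (422,335) and purple (495,332).

```bash
cat > h.py <<'E'
from cell import robot
import cv2,numpy as np
P={n:robot.camera_params(n) for n in("top","side")}
def cast(n,uv,z):
    p=P[n];uv=np.atleast_2d(np.asarray(uv,float));R=np.array(p["R"]);c=-R.T@np.array(p["t"])
    d=np.c_[(uv[:,0]-p["cx"])/p["fx"],(uv[:,1]-p["cy"])/p["fy"],np.ones(len(uv))]@R
    return (c+d*((z-c[2])/d[:,2])[:,None])
def blobs(im,lo,hi,box,amin=8):
    h=cv2.cvtColor(im,cv2.COLOR_RGB2HSV);m=cv2.inRange(h,np.array(lo),np.array(hi))
    k=np.zeros_like(m);x0,y0,x1,y1=box;k[y0:y1,x0:x1]=m[y0:y1,x0:x1]
    cs=cv2.findContours(k,cv2.RETR_EXTERNAL,cv2.CHAIN_APPROX_NONE)[0]
    return sorted([c.reshape(-1,2) for c in cs if cv2.contourArea(c)>=amin],key=lambda c:-cv2.contourArea(c))
def rect(n,c,z):
    w=cast(n,c,z)[:,:2].astype(np.float32);r=cv2.minAreaRect(w*1000)
    (a,b),(w_,h_),t=r
    if w_<h_: t+=90;w_,h_=h_,w_
    return "c(%.1f,%.1f) long %.1f short %.1f longaxis %.1fdeg"%(a,b,w_,h_,(t+90)%180-90)
E
python3 - <<'E'
from h import *
im=cv2.imread("pics/top0.png")[:,:,::-1].copy()
for nm,lo,hi,box,z in[("scrap",(3,150,120),(18,255,255),(175,235,242,300),.079),("tray",(100,120,60),(125,255,255),(120,230,200,335),.032),
 ("pan",(0,0,170),(180,60,255),(170,230,243,305),.07),("bar",(100,120,80),(125,255,255),(280,210,315,290),.158),
 ("rackbody",(0,0,150),(180,60,255),(275,215,318,290),.071),
 ("brush",(5,60,60),(25,255,255),(370,200,412,280),.054),("grip",(3,120,40),(13,255,165),(370,200,412,280),.09)]:
    for c in blobs(im,lo,hi,box)[:3]: print(nm,cv2.contourArea(c),c.mean(0).round(1),rect("top",c,z))
ims=cv2.imread("pics/side0.png")[:,:,::-1].copy()
for nm,lo,hi,box,z in[("scrap",(3,150,120),(18,255,255),(280,290,360,345),.079),("bar",(100,120,80),(125,255,255),(285,225,352,242),.15),("brush",(5,60,60),(25,255,255),(290,195,355,235),.054),("tray",(100,120,40),(125,255,255),(260,340,390,410),.032)]:
    for c in blobs(ims,lo,hi,box)[:3]: print("side",nm,cv2.contourArea(c),c.mean(0).round(1),rect("side",c,z))
a=cv2.resize(im[220:340,120:250],None,fx=3,fy=4)
a=cv2.resize(im[195:345,120:420],(800,400),interpolation=cv2.INTER_CUBIC)
cv2.imwrite("pics/c1.png",a[:,:,::-1])
E
```

```text
scrap 35.5 [209.2 286.1] c(434.0,227.8) long 19.4 short 18.0 longaxis -43.6deg
scrap 30.5 [211.8 265.9] c(490.7,223.7) long 19.9 short 16.9 longaxis -89.5deg
scrap 30.5 [188.2 259.1] c(509.8,289.0) long 20.0 short 16.9 longaxis -89.4deg
tray 3329.5 [159.4 282.8] c(446.1,379.5) long 220.5 short 140.1 longaxis 15.4deg
pan 3577.5 [209.2 273.3] c(465.8,233.1) long 206.3 short 160.7 longaxis 15.6deg
bar 187.5 [294.8 247.3] c(536.6,-12.2) long 145.2 short 13.0 longaxis 9.6deg
rackbody 656.5 [296.  251.5] c(537.3,-12.0) long 163.1 short 68.8 longaxis 9.5deg
brush 889.0 [391.4 238.5] c(577.4,-285.9) long 179.8 short 45.0 longaxis -16.6deg
grip 12.0 [388.7 242.2] c(566.8,-273.8) long 89.2 short 17.5 longaxis -4.4deg
side scrap 37.5 [304. 324.] c(513.4,285.9) long 25.8 short 17.5 longaxis -76.9deg
side scrap 35.5 [317.4 307.6] c(495.0,216.7) long 28.9 short 17.4 longaxis 68.7deg
side scrap 35.0 [338.5 312.2] c(437.6,226.2) long 31.1 short 12.9 longaxis -79.9deg
side bar 256.5 [318.7 234.6] c(542.1,-20.0) long 145.4 short 36.7 longaxis 8.6deg
side brush 706.0 [323.6 213.6] c(573.8,-303.3) long 187.6 short 110.7 longaxis -17.7deg
side tray 4599.0 [322.3 374.9] c(445.5,391.0) long 217.0 short 162.5 longaxis 15.2deg
```

View pics/c1.png

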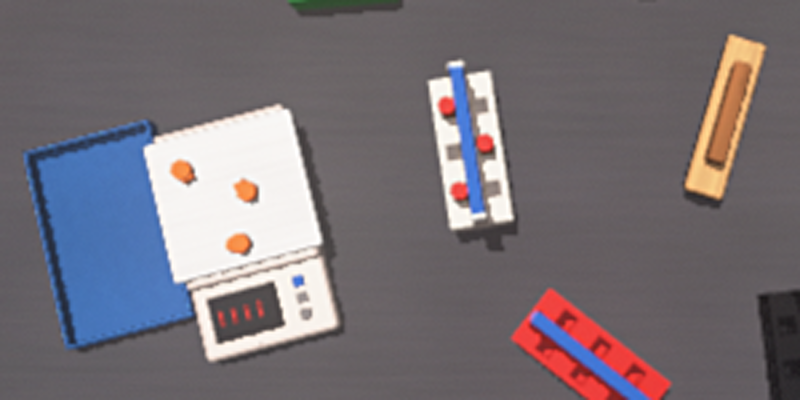

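The crop shows the brush grip near full-frame pixel (394,237), the rack bar, three pieces and the tray. The measured sizes agree with those given (tray 220x140, rack 163x69, brush 180x45). That puts the pan centre at about (0.485, 0.238) with yaw 15.4°. Next I move over to the brush.

Request:
jog_arm(
  deltas=[0.17, -0.33, 0, 0, 0, 0.013, 0.34, -0.66, 0, 0, 0, 0.026, 0.5, -0.98, 0, 0, 0, 0.039],
  claw=1,
  newtons=40,
)

```text
time: 0.35
tool_pos: [0.2304, 0.3937, 0.2371]
tool_rot: [-3.14, -0.0, 2.855]
contact_force: [0.4, -0.6, 0.5]
opening: 0.092
```

Request:
jog_arm(
  deltas=[0.17, -0.33, 0, 0, 0, 0, 0.34, -0.66, 0, 0, 0, 0, 0.5, -0.98, 0, 0, 0, 0],
)

```text
time: 0.6
tool_pos: [0.2806, 0.2953, 0.2375]
tool_rot: [-3.141, -0.0, 2.853]
contact_force: [1.1, 0.1, 0.4]
opening: 0.0919
```

Request:
jog_arm(
  deltas=[0.17, -0.33, 0, 0, 0, 0, 0.34, -0.66, 0, 0, 0, 0, 0.5, -0.98, 0, 0, 0, 0],
)

```text
time: 0.85
tool_pos: [0.3307, 0.1973, 0.2377]
tool_rot: [-3.142, -0.0, 2.852]
contact_force: [1.0, 0.3, 0.0]
opening: 0.0916
```

Request:
jog_arm(
  deltas=[0.17, -0.33, 0, 0, 0, 0, 0.34, -0.66, 0, 0, 0, 0, 0.5, -0.98, 0, 0, 0, 0],
)

```text
time: 1.1
tool_pos: [0.3807, 0.0992, 0.2377]
tool_rot: [3.141, -0.0, 2.852]
contact_force: [1.0, 0.8, 0.9]
opening: 0.0919
```

Request:
jog_arm(
  deltas=[0.17, -0.33, 0, 0, 0, 0, 0.34, -0.66, 0, 0, 0, 0, 0.5, -0.98, 0, 0, 0, 0],
)

```text
time: 1.35
tool_pos: [0.4308, 0.0011, 0.2376]
tool_rot: [3.141, -0.0, 2.852]
contact_force: [0.7, 0.1, 0.2]
opening: 0.0919
```

Request:
jog_arm(
  deltas=[0.17, -0.33, 0, 0, 0, 0, 0.34, -0.66, 0, 0, 0, 0, 0.5, -0.98, 0, 0, 0, 0],
)

```text
time: 1.6
tool_pos: [0.4808, -0.0969, 0.2374]
tool_rot: [3.141, -0.001, 2.852]
contact_force: [1.3, 0.4, -0.2]
opening: 0.0919
```

Request:
jog_arm(
  deltas=[0.17, -0.33, 0, 0, 0, 0, 0.34, -0.66, 0, 0, 0, 0, 0.5, -0.98, 0, 0, 0, 0, 0.5, -0.98, 0, 0, 0, 0],
)

```text
time: 1.93
tool_pos: [0.532, -0.1984, 0.2364]
tool_rot: [-3.14, 0.001, 2.848]
contact_force: [-1.8, 1.0, -0.6]
opening: 0.0916
```

```bash
python3 - <<'E'
from h import *
print(cast("top",[393.7,237.4],.09))
im=robot.read_camera("top");cv2.imwrite("pics/top1.png",im[:,:,::-1])
print({k:np.round(v,3) for k,v in robot.observe().items() if k in("time","tool_pos","tool_rot","qpos")})
E
```

```text
[[ 0.57529029 -0.28740332  0.09      ]]
{'time': np.float64(1.983), 'qpos': array([-0.488,  0.419,  1.41 , -0.   ,  1.314, -1.766]), 'tool_pos': array([ 0.531, -0.196,  0.236]), 'tool_rot': array([ 3.142e+00, -1.000e-03,  2.849e+00])}
```

Request:
jog_arm(
  deltas=[0.23, -0.46, -0.1, 0, 0, 0, 0.46, -0.92, -0.3, 0, 0, 0, 0.46, -0.92, -0.6, 0, 0, 0, 0.46, -0.92, -0.9, 0, 0, 0, 0.46, -0.92, -0.9, 0, 0, 0],
)

```text
time: 2.4
tool_pos: [0.5729, -0.2829, 0.1401]
tool_rot: [3.137, -0.013, 2.851]
contact_force: [-1.0, 1.5, -1.2]
opening: 0.0921
```

Request:
jog_arm(
  deltas=[0, 0, -0.25, 0, 0, 0, 0, 0, -0.5, 0, 0, 0, 0, 0, -0.68, 0, 0, 0, 0, 0, -0.77, 0, 0, 0, 0, 0, -0.77, 0, 0, 0],
)

```text
time: 2.82
tool_pos: [0.5757, -0.2833, 0.0702]
tool_rot: [3.14, -0.003, 2.853]
contact_force: [-0.1, 0.7, 0.8]
opening: 0.0918
```

```bash
python3 - <<'E'
from h import *
a=robot.read_camera("top")[170:310,300:480];b=robot.read_camera("side")[150:290,250:430]
cv2.imwrite("pics/c2.png",cv2.resize(np.hstack([a,b]),None,fx=2.2,fy=2.2,interpolation=cv2.INTER_CUBIC)[:,:,::-1])
print(robot.observe()["tool_pos"])
E
```

```text
[ 0.57707591 -0.28460795  0.07252525]
```

View pics/c2.png

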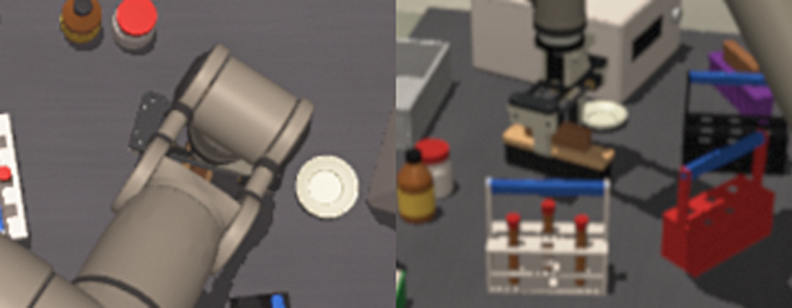

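The fingers straddle the brush grip near its middle, and the dish is clear. I close and lift.

Request:
jog_arm(
  deltas=[0, 0, 0, 0, 0, 0, 0, 0, 0, 0, 0, 0, 0, 0, 0, 0, 0, 0, 0, 0, 0, 0, 0, 0, 0, 0, 0, 0, 0, 0],
  claw=0,
  newtons=45,
)

```text
time: 3.33
tool_pos: [0.5765, -0.2851, 0.0712]
tool_rot: [-3.142, 0.001, 2.852]
contact_force: [0.0, -0.4, 0.2]
opening: 0.0631
```

Request:
jog_arm(
  deltas=[0, 0, 0, 0, 0, 0, 0, 0, 0, 0, 0, 0, 0, 0, 0, 0, 0, 0, 0, 0, 0.1, 0, 0, 0, 0, 0, 0.2, 0, 0, 0],
)

```text
time: 3.75
tool_pos: [0.5761, -0.2847, 0.0909]
tool_rot: [3.141, -0.001, 2.852]
contact_force: [-0.1, -0.1, -0.6]
opening: 0.0295
```

Request:
jog_arm(
  deltas=[0, 0, 0.2, 0, 0, 0, 0, 0, 0.4, 0, 0, 0, 0, 0, 0.6, 0, 0, 0, 0, 0, 0.8, 0, 0, 0, 0, 0, 1, 0, 0, 0],
)

```text
time: 4.17
tool_pos: [0.5765, -0.285, 0.1932]
tool_rot: [-3.141, 0.002, 2.852]
contact_force: [0.7, -0.6, 0.5]
opening: 0.001
```

Request:
jog_arm(
  deltas=[0, 0, 0.25, 0, 0, 0, 0, 0, 0.5, 0, 0, 0, 0, 0, 0.75, 0, 0, 0, 0, 0, 0.9, 0, 0, 0, 0, 0, 0.9, 0, 0, 0],
)

```text
time: 4.58
tool_pos: [0.5776, -0.2857, 0.2865]
tool_rot: [-3.139, 0.009, 2.852]
contact_force: [1.0, -0.5, 0.9]
opening: 0.0004
```

```bash
python3 - <<'E'
from h import *
a=robot.read_camera("side");cv2.imwrite("pics/c3.png",cv2.resize(a[80:290,230:430],None,fx=2,fy=2)[:,:,::-1])
print(robot.observe()["tool_pos"])
E
```

```text
[ 0.57697382 -0.28530162  0.28368582]
```

View pics/c3.png

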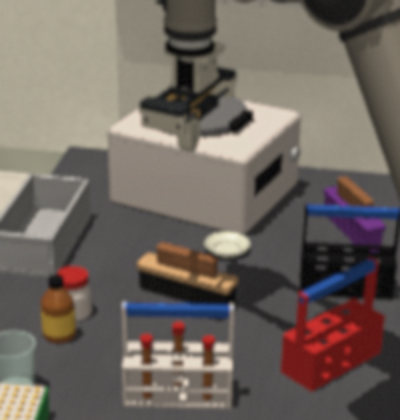

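I lifted before the slow fingers had closed: they shut on nothing, and the brush still stands where it was. Reopening and going back down.

Request:
jog_arm(
  deltas=[0, 0, -0.25, 0, 0, 0, 0, 0, -0.5, 0, 0, 0, 0, 0, -0.5, 0, 0, 0, 0, 0, -0.5, 0, 0, 0, 0, 0, -0.5, 0, 0, 0],
  claw=0.75,
)

```text
time: 5.05
tool_pos: [0.5766, -0.2851, 0.2313]
tool_rot: [-3.142, 0.0, 2.852]
contact_force: [0.5, -0.2, 0.8]
opening: 0.0291
```

Request:
jog_arm(
  deltas=[0, 0, -0.1, 0, 0, 0, 0, 0, -0.2, 0, 0, 0, 0, 0, -0.4, 0, 0, 0, 0, 0, -0.6, 0, 0, 0, 0, 0, -0.6, 0, 0, 0],
)

```text
time: 5.47
tool_pos: [0.5745, -0.2838, 0.1662]
tool_rot: [3.139, -0.007, 2.852]
contact_force: [-0.3, 1.0, -0.5]
opening: 0.0625
```

Request:
jog_arm(
  deltas=[0, 0, -0.2, 0, 0, 0, 0, 0, -0.5, 0, 0, 0, 0, 0, -0.8, 0, 0, 0, 0, 0, -1, 0, 0, 0, 0, 0, -1, 0, 0, 0],
)

```text
time: 5.88
tool_pos: [0.5742, -0.2836, 0.0666]
tool_rot: [3.139, -0.007, 2.852]
contact_force: [-0.7, 0.2, -0.8]
opening: 0.0687
```

Request:
jog_arm(
  deltas=[0, 0, 0, 0, 0, 0, 0, 0, 0, 0, 0, 0, 0, 0, 0, 0, 0, 0, 0, 0, 0, 0, 0, 0, 0, 0, 0, 0, 0, 0],
  claw=0,
)

```text
time: 6.3
tool_pos: [0.577, -0.2853, 0.0722]
tool_rot: [-3.141, 0.002, 2.852]
contact_force: [-0.3, -0.3, -0.3]
opening: 0.0401
```

Request:
jog_arm(
  deltas=[0, 0, 0, 0, 0, 0, 0, 0, 0, 0, 0, 0, 0, 0, 0, 0, 0, 0, 0, 0, 0, 0, 0, 0, 0, 0, 0, 0, 0, 0],
)

```text
time: 6.72
tool_pos: [0.5763, -0.285, 0.0708]
tool_rot: [3.142, -0.0, 2.852]
contact_force: [-0.8, 1.7, 0.7]
opening: 0.0198
```

Request:
jog_arm(
  deltas=[0, 0, 0, 0, 0, 0, 0, 0, 0, 0, 0, 0, 0, 0, 0, 0, 0, 0, 0, 0, 0, 0, 0, 0, 0, 0, 0, 0, 0, 0],
)

```text
time: 7.13
tool_pos: [0.5763, -0.285, 0.0707]
tool_rot: [3.142, -0.0, 2.852]
contact_force: [-0.7, -0.3, 1.6]
opening: 0.0197
```

Gripped: the opening is 19.7 mm on the 20 mm grip. Now I lift it and carry it to the pan's far side.

Request:
jog_arm(
  deltas=[0, 0, 0.2, 0, 0, 0, 0, 0, 0.4, 0, 0, 0, 0, 0, 0.6, 0, 0, 0, 0, 0, 0.8, 0, 0, 0, 0, 0, 1, 0, 0, 0],
)

```text
time: 7.55
tool_pos: [0.5761, -0.2846, 0.1711]
tool_rot: [3.141, -0.001, 2.852]
contact_force: [0.7, -0.8, -1.7]
opening: 0.0196
```

Request:
jog_arm(
  deltas=[0, 0, 0.25, 0, 0, 0, 0, 0, 0.5, 0, 0, 0, 0, 0, 0.75, 0, 0, 0, 0, 0, 1, 0, 0, 0, 0, 0, 1.0, 0, 0, 0],
)

```text
time: 7.97
tool_pos: [0.578, -0.2858, 0.2762]
tool_rot: [-3.139, 0.009, 2.852]
contact_force: [0.2, 0.1, -0.8]
opening: 0.0198
```

Request:
jog_arm(
  deltas=[-0.04, 0.2, 0, 0, 0, 0.02, -0.08, 0.45, 0, 0, 0, 0.04, -0.12, 0.7, 0, 0, 0, 0.06, -0.16, 0.91, 0, 0, 0, 0.07],
)

```text
time: 8.3
tool_pos: [0.5596, -0.1923, 0.269]
tool_rot: [3.14, -0.002, 2.964]
contact_force: [0.5, -1.0, -2.6]
opening: 0.0198
```

Request:
jog_arm(
  deltas=[-0.04, 0.23, 0, 0, 0, 0.02, -0.08, 0.46, 0, 0, 0, 0.04, -0.12, 0.69, 0, 0, 0, 0.06, -0.16, 0.91, 0, 0, 0, 0.07],
)

```text
time: 8.63
tool_pos: [0.5436, -0.1015, 0.2692]
tool_rot: [3.141, -0.002, 3.074]
contact_force: [-0.3, 0.5, -1.5]
opening: 0.0195
```

Request:
jog_arm(
  deltas=[-0.04, 0.23, 0, 0, 0, 0.02, -0.08, 0.46, 0, 0, 0, 0.04, -0.12, 0.69, 0, 0, 0, 0.06, -0.16, 0.91, 0, 0, 0, 0.07],
)

```text
time: 8.97
tool_pos: [0.5275, -0.0106, 0.2693]
tool_rot: [3.141, -0.002, -3.099]
contact_force: [0.4, -0.0, -1.4]
opening: 0.0198
```

Request:
jog_arm(
  deltas=[-0.04, 0.23, 0, 0, 0, 0.02, -0.08, 0.46, 0, 0, 0, 0.04, -0.12, 0.69, 0, 0, 0, 0.06, -0.16, 0.91, 0, 0, 0, 0.07],
)

```text
time: 9.3
tool_pos: [0.5115, 0.0803, 0.2694]
tool_rot: [3.141, -0.002, -2.99]
contact_force: [1.1, 0.2, -1.5]
opening: 0.0196
```

Request:
jog_arm(
  deltas=[-0.04, 0.23, 0, 0, 0, 0.02, -0.08, 0.46, 0, 0, 0, 0.04, -0.12, 0.69, 0, 0, 0, 0.06, -0.16, 0.91, 0, 0, 0, 0.07, -0.16, 0.91, 0, 0, 0, 0.07],
)

```text
time: 9.72
tool_pos: [0.4949, 0.1734, 0.2694]
tool_rot: [3.139, -0.002, -2.877]
contact_force: [0.3, 0.2, -1.3]
opening: 0.0201
```

```bash
python3 - <<'E'
from h import *
a=robot.read_camera("top")[190:350,110:330];b=robot.read_camera("side")[180:400,240:440]
cv2.imwrite("pics/c4.png",np.hstack([cv2.resize(a,(400,290)),cv2.resize(b,(264,290))])[:,:,::-1])
o=robot.observe();print(o["tool_pos"],np.degrees(o["tool_rot"]),o["opening"],o["qpos"].round(2))
E
```

```text
[0.49575701 0.17053028 0.26959283] [-1.79998095e+02 -1.05110298e-01 -1.64991598e+02] 0.01941857539507983 [ 0.19  0.32  1.47 -0.    1.36 -1.65]
```

View pics/c4.png

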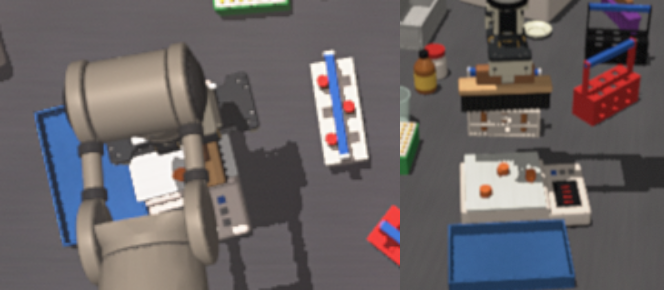

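The brush is held level over the pan's near edge (side crop near (505,95)). All three pieces lie ahead of it at (486,190), (503,170) and (530,173). Lower and sweep.

Request:
jog_arm(
  deltas=[0, 0, -0.2, 0, 0, 0, 0, 0, -0.45, 0, 0, 0, 0, 0, -0.7, 0, 0, 0, 0, 0, -0.85, 0, 0, 0, 0, 0, -0.9, 0, 0, 0],
)

```text
time: 10.23
tool_pos: [0.4949, 0.1686, 0.1775]
tool_rot: [3.141, -0.006, -2.883]
contact_force: [0.0, 0.6, -2.0]
opening: 0.0197
```

Request:
jog_arm(
  deltas=[0, 0, -0.1, 0, 0, 0, 0, 0, -0.2, 0, 0, 0, 0, 0, -0.3, 0, 0, 0, 0, 0, -0.35, 0, 0, 0, 0, 0, -0.35, 0, 0, 0],
)

```text
time: 10.65
tool_pos: [0.4959, 0.1699, 0.1447]
tool_rot: [3.141, -0.002, -2.881]
contact_force: [-0.6, 0.3, -1.9]
opening: 0.0201
```

```bash
python3 - <<'E'
from h import *
b=robot.read_camera("side")[220:400,250:430]
cv2.imwrite("pics/c5.png",cv2.resize(b,(540,540))[:,:,::-1])
o=robot.observe();print(o["tool_pos"],np.degrees(o["tool_rot"]),o["contact_force"])
E
```

```text
[0.49624523 0.16998105 0.14538867] [ 1.79992907e+02 -4.42403328e-02 -1.65090163e+02] [-0.44485688  0.56990271 -0.80798187]
```

View pics/c5.png

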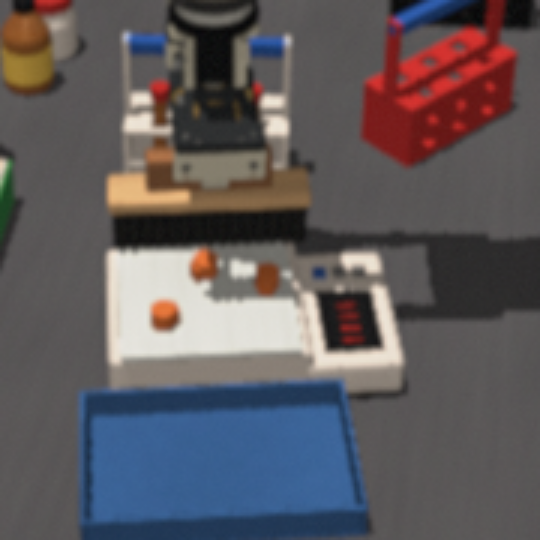

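The brush sits just above the pan's near edge, square to it and behind all three pieces. Sweep.

Request:
jog_arm(
  deltas=[-0.03, 0.1, 0, 0, 0, 0, -0.06, 0.23, 0, 0, 0, 0, -0.1, 0.37, 0, 0, 0, 0, -0.14, 0.52, 0, 0, 0, 0, -0.18, 0.66, 0, 0, 0, 0],
)

```text
time: 11.12
tool_pos: [0.4783, 0.2376, 0.1465]
tool_rot: [3.141, 0.002, -2.881]
contact_force: [-0.4, 0.2, -2.1]
opening: 0.0198
```

Request:
jog_arm(
  deltas=[-0.04, 0.14, 0, 0, 0, 0, -0.07, 0.27, 0, 0, 0, 0, -0.11, 0.4, 0, 0, 0, 0, -0.15, 0.54, 0, 0, 0, 0, -0.18, 0.67, 0, 0, 0, 0],
)

```text
time: 11.53
tool_pos: [0.46, 0.3046, 0.1463]
tool_rot: [3.141, 0.001, -2.881]
contact_force: [-0.4, -0.2, -2.1]
opening: 0.0196
```

Request:
jog_arm(
  deltas=[-0.03, 0.12, 0, 0, 0, 0, -0.06, 0.22, 0, 0, 0, 0, -0.08, 0.3, 0, 0, 0, 0, -0.08, 0.3, 0, 0, 0, 0, -0.08, 0.3, 0, 0, 0, 0],
)

```text
time: 11.95
tool_pos: [0.4523, 0.3332, 0.1456]
tool_rot: [-3.141, -0.0, -2.881]
contact_force: [0.2, -0.8, -1.6]
opening: 0.02
```

```bash
python3 - <<'E'
from h import *
b=robot.read_camera("side")[220:420,250:430]
cv2.imwrite("pics/c6.png",cv2.resize(b,(486,540))[:,:,::-1])
o=robot.observe();print(o["tool_pos"],np.degrees(o["tool_rot"]),o["contact_force"],o["opening"])
E
```

```text
[0.45242529 0.33282498 0.14562622] [-1.79982332e+02 -1.46062095e-02 -1.65077159e+02] [-0.73911032  0.33240993 -1.1140097 ] 0.020034814171563546
```

View pics/c6.png

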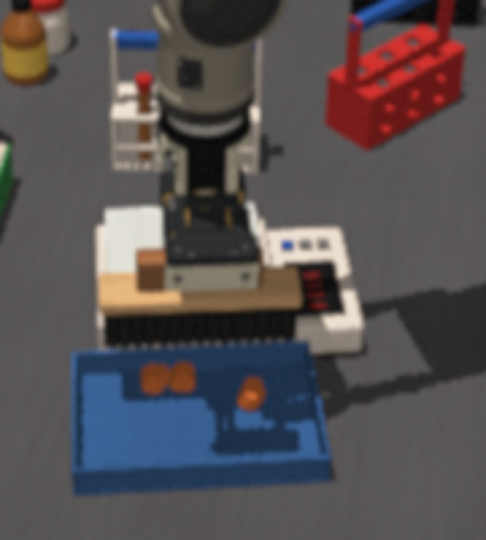

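All three pieces lie in the tray (crop (154,379), (182,377), (251,393)) and the pan is clear. I carry the brush over the rack to open bench at about (0.50, -0.175).

Request:
jog_arm(
  deltas=[0, 0, 0.2, 0, 0, 0, 0, 0, 0.4, 0, 0, 0, 0, 0, 0.6, 0, 0, 0, 0, 0, 0.8, 0, 0, 0, 0, 0, 1, 0, 0, 0],
)

```text
time: 12.42
tool_pos: [0.4526, 0.3321, 0.2467]
tool_rot: [-3.141, -0.0, -2.883]
contact_force: [-0.6, 0.5, -1.5]
opening: 0.0198
```

Request:
jog_arm(
  deltas=[0.01, -0.15, 0.15, 0, 0, 0, 0.02, -0.35, 0.3, 0, 0, 0, 0.05, -0.6, 0.35, 0, 0, 0, 0.08, -0.85, 0.35, 0, 0, 0],
)

```text
time: 12.75
tool_pos: [0.4611, 0.2468, 0.2825]
tool_rot: [3.142, 0.003, -2.881]
contact_force: [0.5, 0.1, -2.2]
opening: 0.02
```

Request:
jog_arm(
  deltas=[0.02, -0.22, 0, 0, 0, 0, 0.04, -0.44, 0, 0, 0, 0, 0.06, -0.65, 0, 0, 0, 0, 0.08, -0.85, 0, 0, 0, 0],
)

```text
time: 13.08
tool_pos: [0.4684, 0.161, 0.2808]
tool_rot: [-3.141, -0.0, -2.883]
contact_force: [0.0, 0.7, -2.0]
opening: 0.0195
```

Request:
jog_arm(
  deltas=[0.02, -0.22, 0, 0, 0, 0, 0.04, -0.44, 0, 0, 0, 0, 0.06, -0.65, 0, 0, 0, 0, 0.08, -0.85, 0, 0, 0, 0],
)

```text
time: 13.42
tool_pos: [0.4762, 0.0761, 0.2808]
tool_rot: [-3.141, -0.0, -2.883]
contact_force: [0.1, 0.8, -0.9]
opening: 0.0198
```

Request:
jog_arm(
  deltas=[0.02, -0.22, 0, 0, 0, 0, 0.04, -0.44, 0, 0, 0, 0, 0.06, -0.65, 0, 0, 0, 0, 0.08, -0.85, 0, 0, 0, 0],
)

```text
time: 13.75
tool_pos: [0.4841, -0.0089, 0.2808]
tool_rot: [-3.141, -0.0, -2.883]
contact_force: [0.3, 0.6, -2.5]
opening: 0.0193
```

Request:
jog_arm(
  deltas=[0.02, -0.22, 0, 0, 0, 0, 0.04, -0.44, 0, 0, 0, 0, 0.06, -0.65, 0, 0, 0, 0, 0.08, -0.85, 0, 0, 0, 0],
)

```text
time: 14.08
tool_pos: [0.492, -0.0939, 0.2808]
tool_rot: [-3.141, -0.0, -2.883]
contact_force: [0.1, -0.2, -1.5]
opening: 0.0196
```

Request:
jog_arm(
  deltas=[0.02, -0.22, 0, 0, 0, 0, 0.04, -0.44, 0, 0, 0, 0, 0.06, -0.65, 0, 0, 0, 0, 0.08, -0.83, 0, 0, 0, 0, 0.08, -0.83, 0, 0, 0, 0],
)

```text
time: 14.5
tool_pos: [0.5, -0.1787, 0.2804]
tool_rot: [-3.14, -0.001, -2.885]
contact_force: [-0.4, 0.1, -2.1]
opening: 0.0201
```

Request:
jog_arm(
  deltas=[0, 0, -0.2, 0, 0, 0, 0, 0, -0.45, 0, 0, 0, 0, 0, -0.7, 0, 0, 0, 0, 0, -0.9, 0, 0, 0, 0, 0, -1, 0, 0, 0],
)

```text
time: 14.92
tool_pos: [0.4988, -0.1743, 0.1782]
tool_rot: [3.138, -0.003, -2.882]
contact_force: [-0.8, 0.3, -1.5]
opening: 0.0194
```

Request:
jog_arm(
  deltas=[0, 0, -0.2, 0, 0, 0, 0, 0, -0.4, 0, 0, 0, 0, 0, -0.6, 0, 0, 0, 0, 0, -0.75, 0, 0, 0, 0, 0, -0.8, 0, 0, 0],
)

```text
time: 15.33
tool_pos: [0.4993, -0.1745, 0.0991]
tool_rot: [3.139, -0.002, -2.882]
contact_force: [-0.1, 0.3, -3.3]
opening: 0.0195
```

Request:
jog_arm(
  deltas=[0, 0, 0, 0, 0, 0, 0, 0, 0, 0, 0, 0],
)

```text
time: 15.5
tool_pos: [0.5009, -0.1752, 0.1016]
tool_rot: [-3.141, 0.001, -2.881]
contact_force: [0.4, -0.1, -2.2]
opening: 0.0198
```

Request:
jog_arm(
  deltas=[0, 0, -0.07, 0, 0, 0, 0, 0, -0.14, 0, 0, 0, 0, 0, -0.2, 0, 0, 0, 0, 0, -0.26, 0, 0, 0, 0, 0, -0.29, 0, 0, 0],
)

```text
time: 15.92
tool_pos: [0.5, -0.1747, 0.0708]
tool_rot: [3.141, -0.001, -2.881]
contact_force: [-0.4, 1.1, 0.2]
opening: 0.0197
```

Request:
jog_arm(
  deltas=[0, 0, 0, 0, 0, 0, 0, 0, -0.01, 0, 0, 0, 0, 0, -0.01, 0, 0, 0],
)

```text
time: 16.17
tool_pos: [0.5005, -0.175, 0.0708]
tool_rot: [-3.142, 0.0, -2.881]
contact_force: [0.4, -0.8, -1.4]
opening: 0.0195
```

Request:
jog_arm(
  deltas=[0, 0, 0, 0, 0, 0, 0, 0, 0, 0, 0, 0, 0, 0, 0, 0, 0, 0, 0, 0, 0, 0, 0, 0, 0, 0, 0, 0, 0, 0],
  claw=0.65,
)

```text
time: 16.58
tool_pos: [0.5005, -0.175, 0.0709]
tool_rot: [-3.141, 0.0, -2.881]
contact_force: [-0.0, 0.4, -0.1]
opening: 0.0488
```

Request:
jog_arm(
  deltas=[0, 0, 0, 0, 0, 0, 0, 0, 0, 0, 0, 0, 0, 0, 0, 0, 0, 0, 0, 0, 0.05, 0, 0, 0, 0, 0, 0.2, 0, 0, 0],
)

```text
time: 17.0
tool_pos: [0.4992, -0.1744, 0.0895]
tool_rot: [3.139, -0.003, -2.881]
contact_force: [0.7, 0.7, -0.4]
opening: 0.06
```

Request:
jog_arm(
  deltas=[0, 0, 0.2, 0, 0, 0, 0, 0, 0.4, 0, 0, 0, 0, 0, 0.6, 0, 0, 0, 0, 0, 0.8, 0, 0, 0, 0, 0, 1, 0, 0, 0],
)

```text
time: 17.42
tool_pos: [0.5003, -0.1749, 0.1922]
tool_rot: [-3.142, 0.0, -2.881]
contact_force: [-0.0, 0.2, -0.1]
opening: 0.0597
```

Request:
jog_arm(
  deltas=[0, 0, 0.2, 0, 0, 0, 0, 0, 0.4, 0, 0, 0, 0, 0, 0.6, 0, 0, 0, 0, 0, 0.7, 0, 0, 0, 0, 0, 0.7, 0, 0, 0],
)

```text
time: 17.83
tool_pos: [0.5013, -0.1754, 0.2633]
tool_rot: [-3.138, 0.004, -2.881]
contact_force: [-0.2, 0.4, -0.3]
opening: 0.0595
```

```bash
python3 - <<'E'
from h import *
im=robot.read_camera("top");s=robot.read_camera("side")
cv2.imwrite("pics/top7.png",im[:,:,::-1])
for nm,lo,hi,box,z in[("bar",(100,120,80),(125,255,255),(280,210,315,290),.158),("rackbody",(0,0,150),(180,60,255),(275,215,318,290),.071)]:
    for c in blobs(im,lo,hi,box)[:3]: print(nm,cv2.contourArea(c),c.mean(0).round(1),rect("top",c,z))
for c in blobs(s,(100,120,80),(125,255,255),(285,225,352,242))[:3]: print("side bar",c.mean(0),rect("side",c,.15),cv2.minAreaRect(c.astype(np.float32)))
a=im[170:340,110:430];b=s[180:400,230:430]
cv2.imwrite("pics/c7.png",np.hstack([cv2.resize(a,(480,255)),cv2.resize(b,(232,255))])[:,:,::-1])
o=robot.observe();print(o["tool_pos"],np.degrees(o["tool_rot"]))
E
```

```text
bar 184.5 [294.7 247.3] c(536.6,-12.2) long 145.2 short 13.0 longaxis 9.6deg
rackbody 654.5 [296.  251.5] c(537.3,-12.0) long 163.1 short 68.8 longaxis 9.5deg
rackbody 51.0 [313.9 285.1] c(443.4,-61.6) long 28.1 short 22.5 longaxis 0.5deg
side bar [318.26168224 234.45794393] c(542.2,-21.3) long 145.2 short 32.1 longaxis 11.6deg ((318.0, 234.0), (50.0, 6.0), -0.0)
[ 0.50015018 -0.17482639  0.2602177 ] [ 1.79976397e+02 -1.83886352e-02 -1.65092047e+02]
```

View pics/c7.png

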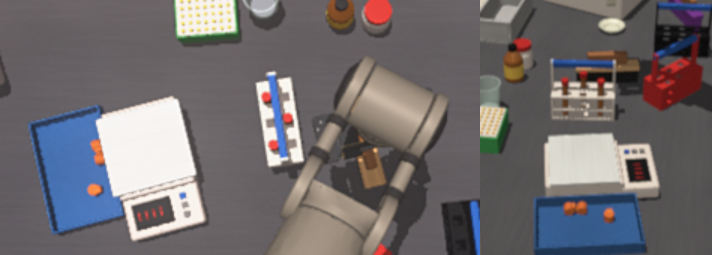

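The brush stands on open bench, all three pieces are in the tray, and the rack hasn't moved. The bar is at (0.537, -0.012) with yaw 9.5°, and the two views agree. Going to the rack.

Request:
jog_arm(
  deltas=[0.05, 0.2, 0, 0, 0, -0.02, 0.1, 0.45, 0, 0, 0, -0.04, 0.15, 0.7, 0, 0, 0, -0.06, 0.2, 0.9, 0, 0, 0, -0.06],
)

```text
time: 18.27
tool_pos: [0.5197, -0.0833, 0.2589]
tool_rot: [3.14, -0.003, -2.977]
contact_force: [1.5, -0.3, 0.3]
opening: 0.0598
```

Request:
jog_arm(
  deltas=[0.05, 0.25, 0, 0, 0, 0, 0.1, 0.45, 0, 0, 0, 0, 0.15, 0.65, 0, 0, 0, 0, 0.17, 0.73, 0, 0, 0, 0, 0.17, 0.73, 0, 0, 0, 0],
)

```text
time: 18.68
tool_pos: [0.5371, -0.0105, 0.2594]
tool_rot: [3.141, -0.002, -2.973]
contact_force: [-0.7, -0.7, 0.5]
opening: 0.0596
```

Request:
jog_arm(
  deltas=[0, 0, -0.2, 0, 0, 0, 0, 0, -0.4, 0, 0, 0, 0, 0, -0.55, 0, 0, 0, 0, 0, -0.6, 0, 0, 0, 0, 0, -0.6, 0, 0, 0],
)

```text
time: 19.1
tool_pos: [0.5364, -0.0128, 0.1991]
tool_rot: [3.141, -0.004, -2.977]
contact_force: [-1.4, 0.7, -0.1]
opening: 0.0594
```

Request:
jog_arm(
  deltas=[0, 0, -0.15, 0, 0, 0, 0, 0, -0.3, 0, 0, 0, 0, 0, -0.45, 0, 0, 0, 0, 0, -0.59, 0, 0, 0, 0, 0, -0.59, 0, 0, 0],
)

```text
time: 19.52
tool_pos: [0.5364, -0.0124, 0.1402]
tool_rot: [3.141, -0.003, -2.976]
contact_force: [-0.3, -0.4, -0.3]
opening: 0.0595
```

```bash
python3 - <<'E'
from h import *
a=robot.read_camera("top")[190:310,230:370];b=robot.read_camera("side")[180:300,250:390]
cv2.imwrite("pics/c8.png",cv2.resize(np.hstack([a,b]),None,fx=2.8,fy=2.8,interpolation=cv2.INTER_CUBIC)[:,:,::-1])
o=robot.observe();print(o["tool_pos"],np.degrees(o["tool_rot"]),o["opening"])
E
```

```text
[ 0.53775371 -0.01245645  0.14248897] [-1.79988814e+02  2.71812478e-02 -1.70511476e+02] 0.059770722425926896
```

View pics/c8.png

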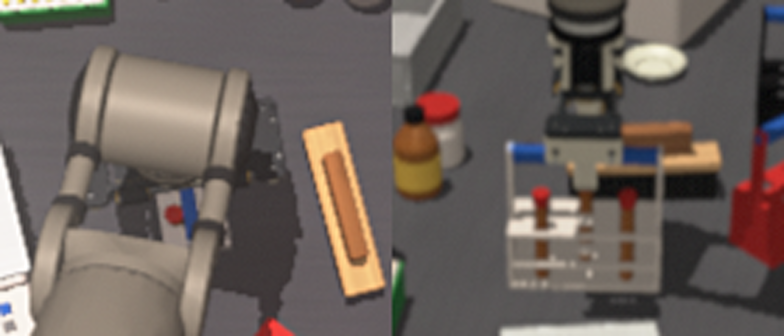

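The fingers straddle the bar at its middle, clear of the caps. Close, then lift a little.

Request:
jog_arm(
  deltas=[0, 0, 0, 0, 0, 0, 0, 0, 0, 0, 0, 0, 0, 0, 0, 0, 0, 0, 0, 0, 0, 0, 0, 0, 0, 0, 0, 0, 0, 0],
  claw=0,
  newtons=50,
)

```text
time: 20.03
tool_pos: [0.5376, -0.0119, 0.1422]
tool_rot: [-3.141, 0.001, -2.975]
contact_force: [-0.0, -0.2, -0.0]
opening: 0.0308
```

Request:
jog_arm(
  deltas=[0, 0, 0, 0, 0, 0, 0, 0, 0, 0, 0, 0, 0, 0, 0, 0, 0, 0, 0, 0, 0, 0, 0, 0, 0, 0, 0, 0, 0, 0],
)

```text
time: 20.45
tool_pos: [0.5374, -0.012, 0.1417]
tool_rot: [3.141, -0.0, -2.976]
contact_force: [0.6, -0.7, 0.5]
opening: 0.0137
```

Request:
jog_arm(
  deltas=[0, 0, 0, 0, 0, 0, 0, 0, 0, 0, 0, 0, 0, 0, 0, 0, 0, 0],
)

```text
time: 20.7
tool_pos: [0.5373, -0.012, 0.1417]
tool_rot: [3.141, -0.0, -2.976]
contact_force: [-0.2, -0.2, -1.5]
opening: 0.0135
```

Gripped: the opening is 13.5 mm on the 14 mm bar. I lift gently and carry it over the pan.

Request:
jog_arm(
  deltas=[0, 0, 0.05, 0, 0, 0, 0, 0, 0.13, 0, 0, 0, 0, 0, 0.23, 0, 0, 0, 0, 0, 0.33, 0, 0, 0, 0, 0, 0.43, 0, 0, 0],
)

```text
time: 21.12
tool_pos: [0.5376, -0.0119, 0.1862]
tool_rot: [-3.141, 0.001, -2.976]
contact_force: [0.0, 0.3, -3.2]
opening: 0.0132
```

Request:
jog_arm(
  deltas=[0, 0, 0.1, 0, 0, 0, 0, 0, 0.2, 0, 0, 0, 0, 0, 0.3, 0, 0, 0, 0, 0, 0.4, 0, 0, 0, 0, 0, 0.5, 0, 0, 0],
)

```text
time: 21.53
tool_pos: [0.5374, -0.0119, 0.2358]
tool_rot: [3.142, 0.0, -2.976]
contact_force: [0.4, -0.0, -2.3]
opening: 0.0137
```

Request:
jog_arm(
  deltas=[0, 0, 0.1, 0, 0, 0, 0, 0, 0.18, 0, 0, 0, 0, 0, 0.25, 0, 0, 0, 0, 0, 0.28, 0, 0, 0, 0, 0, 0.28, 0, 0, 0],
)

```text
time: 21.95
tool_pos: [0.5377, -0.012, 0.2635]
tool_rot: [-3.141, 0.001, -2.976]
contact_force: [0.0, -0.7, -3.6]
opening: 0.0133
```

Request:
jog_arm(
  deltas=[-0.01, 0.05, 0, 0, 0, 0, -0.03, 0.13, 0, 0, 0, 0, -0.05, 0.24, 0, 0, 0, 0, -0.07, 0.36, 0, 0, 0, 0, -0.1, 0.5, 0, 0, 0, 0],
)

```text
time: 22.37
tool_pos: [0.527, 0.0394, 0.2624]
tool_rot: [3.141, -0.001, -2.976]
contact_force: [-0.3, 0.9, -2.6]
opening: 0.0136
```

Request:
jog_arm(
  deltas=[-0.03, 0.14, 0, 0, 0, 0, -0.06, 0.28, 0, 0, 0, 0, -0.09, 0.42, 0, 0, 0, 0, -0.12, 0.56, 0, 0, 0, 0, -0.15, 0.7, 0, 0, 0, 0],
)

```text
time: 22.78
tool_pos: [0.5116, 0.11, 0.2626]
tool_rot: [3.141, -0.0, -2.975]
contact_force: [0.2, -0.6, -3.9]
opening: 0.0136
```

Request:
jog_arm(
  deltas=[-0.03, 0.14, 0, 0, 0, 0, -0.06, 0.28, 0, 0, 0, 0, -0.09, 0.42, 0, 0, 0, 0, -0.12, 0.56, 0, 0, 0, 0, -0.15, 0.7, 0, 0, 0, 0],
)

```text
time: 23.2
tool_pos: [0.4965, 0.1799, 0.2626]
tool_rot: [3.141, -0.0, -2.975]
contact_force: [-0.1, -0.6, -3.4]
opening: 0.014
```

Request:
jog_arm(
  deltas=[-0.03, 0.14, 0, 0, 0, 0, -0.06, 0.28, 0, 0, 0, 0, -0.09, 0.4, 0, 0, 0, 0, -0.11, 0.5, 0, 0, 0, 0, -0.12, 0.56, 0, 0, 0, 0],
)

```text
time: 23.62
tool_pos: [0.4847, 0.2357, 0.2626]
tool_rot: [3.141, -0.0, -2.974]
contact_force: [0.4, -0.4, -2.3]
opening: 0.0137
```

Request:
jog_arm(
  deltas=[0, 0.03, 0, 0, 0, 0, 0, 0.04, 0, 0, 0, 0, 0, 0.04, 0, 0, 0, 0, 0, 0.04, 0, 0, 0, 0, 0, 0.04, 0, 0, 0, 0],
)

```text
time: 24.03
tool_pos: [0.4856, 0.2375, 0.2627]
tool_rot: [-3.141, -0.0, -2.976]
contact_force: [-0.1, -0.1, -3.1]
opening: 0.0136
```

```bash
python3 - <<'E'
from h import *
a=robot.read_camera("top")[190:350,110:330];s=robot.read_camera("side");b=s[190:420,240:430]
cv2.imwrite("pics/c9.png",np.hstack([cv2.resize(a,(400,400)),cv2.resize(b,(360,436))[:400]])[:,:,::-1])
for c in blobs(s,(100,120,80),(125,255,255),(270,225,380,330))[:3]: print(cv2.minAreaRect(c.astype(np.float32)),rect("side",c,.275))
o=robot.observe();print(o["tool_pos"],np.degrees(o["tool_rot"]),o["opening"],o["contact_force"],o["time"])
E
```

```text
((294.0, 249.5), (12.0, 7.0), 0.0) c(545.1,246.5) long 29.4 short 29.2 longaxis -78.4deg
((343.0, 251.5), (7.0, 14.0), 90.0) c(429.8,231.1) long 33.3 short 29.2 longaxis 10.1deg
[0.48555815 0.23757832 0.26273639] [-1.79998730e+02 -1.95093732e-03 -1.70531780e+02] 0.013805838180883476 [-0.34210262  0.66233136 -4.29022211] 24.1333
```

View pics/c9.png

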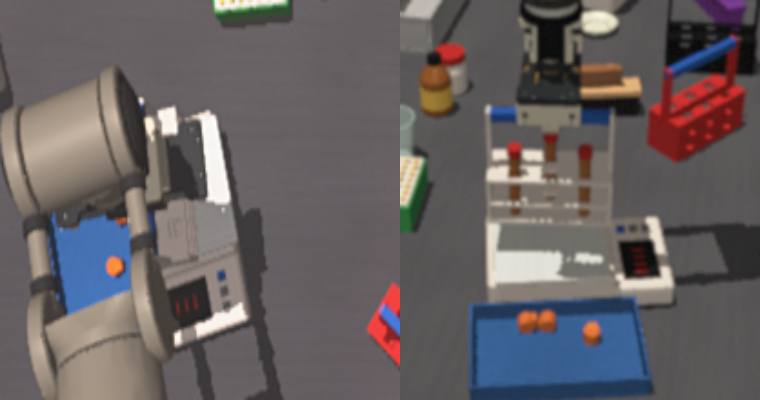

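The rack is upright over the middle of the empty pan, with all three tubes seated, the pieces in the tray and the brush on the bench. It is steady, so I hand in.

```bash
python3 - <<'E'
from cell import robot
print(abs(robot.observe()["qvel"]).max()); print(robot.hand_in())
E
```

```text
0.0010944591114493574
the job is handed in; nothing more can be done
None
```

I swept the three broken stoppers into the scrap tray with the brush and set the brush down on open bench at about (0.50, -0.175). I then lifted the rack by its bar and handed in at about 24 s, holding it over the pan; no verdict is reported.

**One failure on the way:** my first brush grasp closed on air because I lifted before the slow fingers had shut. The brush was not disturbed, and the second grasp held.

**Last checks:**
- **Position:** the TCP was at (0.486, 0.238, 0.263), against my estimate of (0.485, 0.238) for the pan centre. That puts the rack's underside about 5 cm above the pan.
- **Steadiness:** the tool was level to 0.01° and joint speeds were about 0.001 rad/s.
- **Grip:** the fingers were 13.8 mm apart on the 14 mm bar.
- **Final picture:** it showed the tubes in their wells, the pieces in the tray and the brush standing free. The bystanders it showed looked unmoved; I did not measure them.

No check disagreed at the end. Rack tilt and tube depth were judged by eye from the picture, not measured.

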